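# Load a chromed plate into a spring-leaf holding fixture

## Robot

A 7-joint arm with a two-finger parallel gripper is mounted at the origin on the work surface. World frame = base frame: x ahead of the robot, y to its left, z up, the work surface at z = 0. Lengths are in m, angles in degrees, forces in N, time in s.
With the tool pointing down it reaches from about 0.425 to 0.875 m from the base axis. Payload 4.7 kg.
Tool frame: the origin (TCP) lies at the very end of the fingers, on their centre line; the grasp point (between the pads) lies env.grip_point_offset behind it (env.grip_point_offset is the distance from the TCP to the grasp point, in m); z points along the fingers, y is the direction in which the jaws open and shut (so a half turn about z gives the same grasp; the last joint's range is limited). The gripper opens to 87 mm and grips with 3 to 60 N. Pads are 19 mm wide; open, the fingers measure 117 mm over their backs; the gripper's body (75 mm by 190 mm) begins 51 mm behind the grasp point.
Start: joints at [67.557, 18.392, -4.016, 83.108, 1.295, 78.541, -3.26], TCP at [0.257, -0.597, 0.196] pointing down, gripper open.
Joint ranges: [-163.93, 163.93], [-17.29, 119.83], [-79.2, 71.16], [3.27, 140.29], [-89.18, 269.18], [5.43, 117.66], [-154.24, 154.24]. Speed limits (degrees/s): [147.25, 147.25, 180, 180, 180, 180, 180].

## Interface

Orientations are given as [roll, pitch, yaw] about the fixed x, y, z axes, in that order (R = Rz(yaw) Ry(pitch) Rx(roll)).
In Python, from cell import env gives the robot as it stands.
- The arm moves only by the tool send_rows, never from a script. Its argument "plan" is a list of rows, each a list of 7 numbers: the finger opening in mm, from 0 to 87, then the shift along the tool's x, y, z in mm, then the turn, a rotation vector about the tool's x, y, z in rad. A call has 1 to 12 rows; each row shifts and turns the commanded pose from where the row before left it, along the tool's axes as they then stand; what a row does not reach is not made up. A row lasts 1/10 s, in which the tool goes at most 50 mm and 8.59 degrees, less where a joint would pass 70% of its speed; a pose out of reach is approached as far as the arm can. A call is refused whole if a number of a shift passes 50 or a number of a turn 0.15, either way. A call with a gripper value outside its range is refused whole. The fingers move at their own pace and stop on an object; "grip_force" is the grip in N (left out, the last holds). Time passes only in rows, so rows that do not move let the fingers close. It gives the time, the measured TCP pose, the force and the opening at its end, in the units of the state.
- env.get_obs(): the state, without advancing time (a new reading comes with each control period).
- env.read_camera(name): name is "scene" or "top" or "wrist"; returns the picture (480x640x3 uint8, red, green, blue); there is no depth.
- env.get_calibration(name): a dict with "fx", "fy", "cx", "cy" (pixels), "extrinsics" (4x4, takes a point from camera to world coordinates). Camera axes: x right, y down, z forward; pixel columns grow to the right and rows downward; lengths in m; the calibration is good to about 2 mm. A picture is of the moment at which its call begins: read the wrist's pose just before it. get_calibration takes no time and is no camera call; for the wrist camera it gives the pose at the moment of the call.
- env.sign_off(): hands the job in, once; it reports no verdict.
Trained networks look in the newest picture that a camera, given by its name, has taken for a name from the list of things; names that differ only in an ending like _2 or _b are one class to them, and where a whole thing is asked for, a point or a joint stands for the part that bears it (a point fixed in the world has none). Each returns a list of dicts, best first, with "confidence" (0 to 1); they miss things now and then, are a little off and sometimes report something else, mostly with a low value. They report only what shows in the picture. A call takes as long as a camera call.
- env.regions_of(camera, query): "region" (480x640 bool, what is visible of it) and "rect" ([left, top, right, bottom] in pixels, round what is visible of it).
The state is a dict: "time_s": time; "qpos": joint angles; "joint_velocities": joint speeds; "effort": joint torques, N m; "tool_pos": TCP position; "tool_rot": TCP orientation; "force": force on the tool from outside, world axes, zero at the start; "wrist_torque": the same for the moment, N m; "grip_width": finger opening in m.
Only numpy, scipy, OpenCV 4.12 (cv2) and the standard library are available. Lean on these libraries where they do the work, as an engineer would, in place of code of your own. Each camera call takes 0.05 s, during which the arm holds its last target. There are 200 camera calls.

## Task

Load the chromed plate into the green holding fixture: with your fingertips on top of it press it down hard onto the bed, against its sprung lifter, and keep it pressed down while you slide it under the leaf spring, until it is fully home against the end stop and the lifter has popped up behind it. Then take the hand away and leave the plate held there by the leaf. Do not lift or carry the plate, and leave the two chromed drums, the polishing bar and the brush where they stand.

Things in the scene. Friction and masses are not known exactly. Their poses are not given: they have to be found in the camera images.
- fixture: Green fixture fixed to the bench, base 285 x 112 x 12 mm. Origin on the bench; +x = the way the plate is slid, z up. In this frame (mm, used below): bed at z 20; channel 47 wide along x, centred on y 0, between dark rails (tops z 29, outer faces y +-38.5) and a rear wall (face x -106, top z 29). Oiled, friction about 0.15. Nothing on it is above z 47.
- plate: Workpiece: chromed plate 110 x 44 x 10 mm, about 0.36 kg, flat dry top (friction to fingertips about 0.9) with a dark screw hole 46 mm either side of its middle. Origin: centre of its underside; x along the fixture's. Starts loose and level on the lifter, 6 mm above the bed: origin at fixture x -50 to -44, top at z 36. Home (an 80 mm slide): flat on the bed, front end on the stop, origin at x 33, top at z 30.
- lifter (a joint): Brass sprung lifter block in the bed, 60 x 30 mm, fixture x -86 to -26, under the plate at the start. Value in m: 0 = up (top 6 mm above the bed), 0.006 = level with the bed. Pushes up with 5.5 N when up, 8 N when down. It stays down while any of the plate is over it and pops up behind the plate in the last 4 mm of the slide, barring the way back.
- lifter_seat (a point): Fixed point at bed level in the middle of the lifter's slot: fixture x -56, y 0, z 20.
- leaf (a joint): Dark blue leaf spring, 34 mm wide, clamped on the end stop and reaching back over the channel. Value in rad: 0 = free, grows as its end is lifted. Its bend (fixture x 53) hangs at z 27.5 when free; the plate on the bed lifts it 2.5 mm (0.07 rad) and is then pressed with about 5 N. At home it hides the plate's front 50 mm; fingers have room on the rest.
- leaf_lip (a point): Middle of the rear edge of the leaf's upturned lip, underside: fixture x 38, y 0, z 33.5 when free. A plate pressed onto the bed slips under it; a plate still up on the lifter butts against it and jams.
- stop_face (a point): Middle of the end stop's face that the plate's front end must meet: fixture x 88, y 0, z 25. Dark steel block, top z 36, with the leaf's clamp bar and two screws on it.
- drum_a: Bystander: chromed drum with a spiral groove, standing, diameter 50 mm, 70 mm tall, 0.6 kg. Origin at the centre of its underside.
- drum_b: Bystander: the same kind of drum, standing, diameter 50 mm, 70 mm tall. Origin at the centre of its underside.
- compound_bar: Bystander: bar of hard polishing compound, pale with a green wrapper, 110 x 42 x 38 mm, lying. Origin at the centre of its underside.
- brush: Bystander: hand brush 170 mm long, lying, wooden handle. Origin on its underside, x along it.

How it is judged (in metres and radians):
On the way, in this order (a step that is already met when the one before it is completed fails the run):
1. the fingertips press the plate down against the lifter, before it has reached the leaf (value of joint lifter above 0.004 m and contact force between the fingers and plate above 3 N and x of plate in the frame of fixture below -0.012 m), for 0.1 s.
2. still pressed down by the fingertips, the plate has gone under the leaf and lifts it (x of plate in the frame of fixture above 0.002 m and z of plate in the frame of fixture below 0.022 m and value of joint leaf above 0.04 rad and contact force between the fingers and plate above 3 N), for 0.1 s.
At the end, for the whole second after the job is handed in: The plate lies flat on the bed (within 2 mm) against the end stop (gap under 4.5 mm), the leaf pressing on its top, the lifter up behind it (within 1.5 mm of its top position), at rest, the hand clear (x of plate in the frame of fixture above 0.0285 m and z of plate in the frame of fixture between 0.018 and 0.022 m and angle between the z axis of plate and the z axis of fixture, either way round below 0.04 rad and value of joint lifter below 0.0015 m and value of joint leaf between 0.04 and 0.11 rad and linear speed of plate below 0.01 m/s); the robot touches nothing.
It fails at once if the plate is lifted or tipped out of the channel (z of plate in the frame of fixture above 0.032 m or angle between the z axis of plate and the z axis of fixture, either way round above 0.25 rad).
It fails at once if a bystander is disturbed (distance of any of drum_a, drum_b, compound_bar, brush from where it was at the start of the episode above 0.015 m).
It also fails if it takes over 45 s, if anything falls off the work surface, if the arm or the gripper's body presses on something with over 40 N, if the wrist force passes 120 N, or if a joint passes its speed limit or range.

## Working session

There is one attempt and no reset: what is moved stays moved. The work goes in short steps, Python scripts to look and compute and a tool call to move; the robot and the scene stay as the last step left them, time stands still between calls to the robot, and variables do not carry over. Pictures are saved under pics/ and viewed, about 8 in all and at most 12, crops included, and the job is handed in when it is done.

Besides the shell and the picture viewer there is one more tool, called by a JSON object that holds its "op" and its "data", one argument or row to a line. send_rows: Moves the arm, as the interface text tells. Its arguments: {"type":"object","properties":{"plan":{"type":"array"},"grip_force":{"type":"number"}},"required":["plan"]}

```bash
mkdir -p pics; ls; python3 - <<'E'
from cell import env
import cv2, numpy as np
o=env.get_obs(); print(o['time_s'],o['tool_pos'],o['tool_rot'],o['force'],env.grip_point_offset)
for n in ['scene','top']:
    im=env.read_camera(n); cv2.imwrite(f'pics/{n}0.png',im[:,:,::-1])
    c=env.get_calibration(n); print(n,c['fx'],c['cx'],c['cy'],np.round(c['extrinsics'],3).tolist())
    for q in ['fixture','plate','leaf','lifter']:
        for r in env.regions_of(n,q)[:2]: print(q,round(r['confidence'],2),r['rect'],int(r['region'].sum()))
E
```

```text
pics
0.0 [ 0.256303   -0.59666946  0.19515923] [-1.79890678e+02  6.09602188e-03  2.32517113e+01] [0.79138783 0.02056189 0.10254839] 0.0187
scene 526.436167680155 313.8001211187544 244.17581019798575 [[0.191, 0.677, -0.711, 1.171], [0.982, -0.136, 0.134, -0.111], [-0.006, -0.723, -0.69, 0.636], [0.0, 0.0, 0.0, 1.0]]
fixture 0.85 [221.9, 240.2, 405.8, 324.6] 8430
plate 0.73 [249.1, 249.8, 322.4, 283.5] 1612
leaf 0.95 [335.6, 263.8, 372.3, 285.1] 527
top 517.3107362876176 327.33692463568894 229.4948846974749 [[-0.018, -0.998, 0.058, 0.546], [-1.0, 0.018, 0.005, 0.004], [-0.006, -0.058, -0.998, 0.806], [0.0, 0.0, 0.0, 1.0]]
fixture 0.94 [242.6, 151.7, 432.7, 290.9] 11363
fixture 0.72 [199.1, 98.1, 237.9, 209.3] 2192
plate 0.76 [324.4, 203.5, 398.8, 255.1] 2081
plate 0.45 [237.7, 152.1, 435.8, 292.0] 11337
leaf 0.72 [275.9, 184.1, 317.2, 223.4] 747
```

```bash
python3 - <<'E'
import cv2
a=cv2.imread('pics/top0.png')
cv2.imwrite('pics/topc.png',cv2.resize(a[130:310,220:450],None,fx=3.3,fy=3.3,interpolation=cv2.INTER_CUBIC))
E
```

```text
(no output)
```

View pics/top0.png

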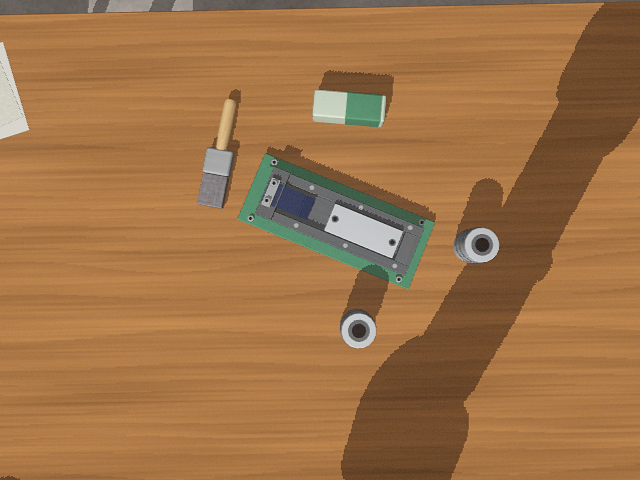

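View pics/topc.png

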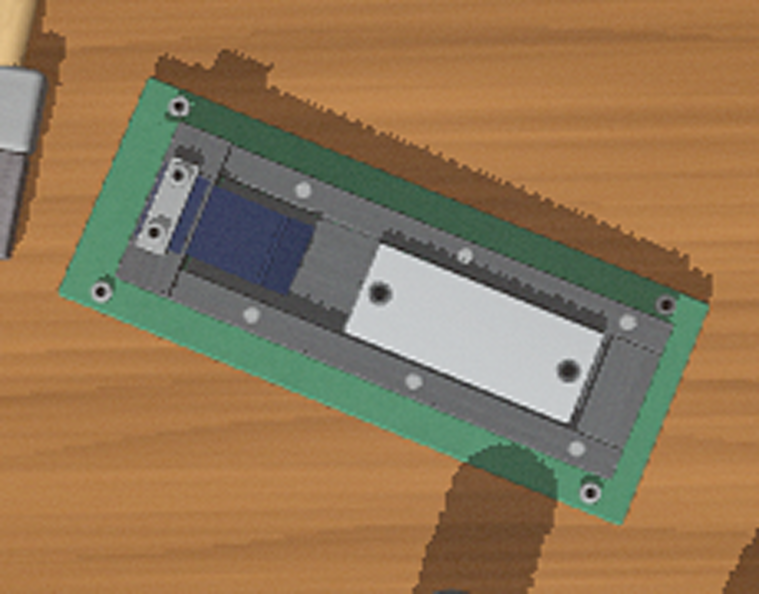

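View pics/scene0.png

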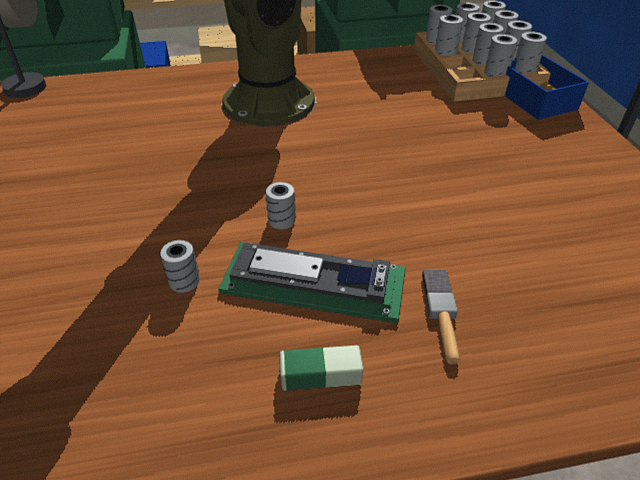

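The top view shows the fixture centred near pixel (336,221), with the brush, bar and drums clear of it. The plate lies in the channel with screw holes at about (335,218) and (392,242). The blue leaf is up-left, so the slide goes toward image up-left. The networks' regions agree with this. Next I compute the poses.

```bash
cat > h.py <<'E'
import numpy as np
from cell import env
def ray(cal,uv,z):
    E=np.array(cal['extrinsics']); d=E[:3,:3]@[(uv[0]-cal['cx'])/cal['fx'],(uv[1]-cal['cy'])/cal['fy'],1]
    return E[:3,3]+d*(z-E[2,3])/d[2]
def pix(cal,P):
    E=np.array(cal['extrinsics']); p=E[:3,:3].T@(np.asarray(P)-E[:3,3])
    return np.array([cal['fx']*p[0]/p[2]+cal['cx'],cal['fy']*p[1]/p[2]+cal['cy']])
E
python3 - <<'E'
from h import *
c=env.get_calibration('top')
# crop px -> base corners (z12)
f=lambda u,v:(u/3.3+220,v/3.3+130)
P=[ray(c,f(*p),.012)[:2] for p in [(150,78),(708,303),(622,523),(60,294)]]
P=np.array(P); ctr=P.mean(0); d=(P[0]+P[3]-P[1]-P[2])/2
print('corners',P.round(4).tolist(),'centre',ctr,'len',np.hypot(*d),'yaw',np.degrees(np.arctan2(d[1],d[0])))
h=[ray(c,f(*p),.036)[:2] for p in [(379,292),(568,371)]]
e=h[0]-h[1]; print('plate mid',(h[0]+h[1])/2,np.hypot(*e),np.degrees(np.arctan2(e[1],e[0])))
e=d/np.hypot(*d); n=np.array([-e[1],e[0]])
q=(h[0]+h[1])/2-ctr; print('plate rel base centre',q@e,q@n)
# rear edge of plate, leaf lip, stop face, rear wall
for nm,p,z in [('plate rear',(588,378),.036),('plate front',(363,288),.036),('lip',(301,257),.0335),('stop',(195,218),.036),('wall',(592,380),.029)]:
    q=ray(c,f(*p),z)[:2]-ctr; print(nm,q@e,q@n)
E
```

```text
corners [[0.7111, 0.102], [0.6002, -0.1568], [0.499, -0.114], [0.61, 0.1452]] centre [ 0.60504627 -0.00586716] len 0.2817771956535012 yaw 66.81329196036377
plate mid [ 0.58761775 -0.04571086] 0.09236243041535716 66.18816150875662
plate rel base centre -0.043487508271872304 0.00033315890056452243
plate rear -0.09917630206136387 0.0003739280757450753
plate front 0.010078594863775428 0.0008735173740550554
lip 0.04158241428499215 -0.001792818137059664
stop 0.09269813421933203 6.870633203066941e-05
wall -0.10196665271947347 4.705234391303077e-06
```

{"op": "send_rows", "data": {
  "plan": [
    [0,25,-18,0,0,0,0],
    [0,36,-26,0,0,0,0],
    [0,36,-26,0,0,0,0],
    [0,36,-26,0,0,0,0],
    [0,36,-26,0,0,0,0],
    [0,36,-26,0,0,0,0],
    [0,36,-26,0,0,0,0],
    [0,36,-26,0,0,0,0],
    [0,36,-26,0,0,0,0],
    [0,36,-26,0,0,0,0],
    [0,36,-26,0,0,0,0],
    [0,36,-26,0,0,0,0]
  ],
  "grip_force": 20
}}

```text
time_s: 1.7
tool_pos: [0.5241, -0.1502, 0.1967]
tool_rot: [179.9, -0.0, 23.2]
force: [0.9, -0.3, 0.0]
grip_width: 0.0025
```

{"op": "send_rows", "data": {
  "plan": [
    [0,0,0,0,0,0,-0.126],
    [0,0,0,0,0,0,-0.126],
    [0,0,0,0,0,0,-0.126],
    [0,0,0,0,0,0,-0.126],
    [0,0,0,0,0,0,-0.126],
    [0,0,0,0,0,0,-0.126],
    [0,0,0,0,0,0,0],
    [0,0,0,0,0,0,0]
  ]
}}

```text
time_s: 2.5
tool_pos: [0.5234, -0.1518, 0.1964]
tool_rot: [180.0, 0.0, 66.4]
force: [1.1, -0.1, 0.4]
grip_width: 0.0007
```

```bash
cat > rel.py <<'E'
from h import *
o=env.get_obs(); y=np.radians(o['tool_rot'][2]); t=np.array(o['tool_pos'])
def rel(P):
    d=np.array(P)[:2]-t[:2]; return (d@[np.cos(y),np.sin(y)])*1e3,(d@[np.sin(y),-np.cos(y)])*1e3
print(o['time_s'],t.round(4),np.round(o['tool_rot'],2),np.round(o['force'],1),round(o['grip_width'],4))
E
python3 -c "
from rel import *
print(rel((.5805,-.0622)))"
```

```text
2.5 [ 0.5234 -0.1518  0.1964] [1.7998e+02 1.0000e-02 6.6390e+01] [ 1.1 -0.1  0.4] 0.0007
(np.float64(104.97081226966648), np.float64(16.441249688091943))
```

{"op": "send_rows", "data": {
  "plan": [
    [0,35,5,0,0,0,0],
    [0,35,5,15,0,0,0],
    [0,35,6,30,0,0,0],
    [0,0,0,20,0,0,0],
    [0,0,0,0,0,0,0],
    [0,0,0,0,0,0,0]
  ]
}}

```text
time_s: 3.1
tool_pos: [0.5797, -0.0626, 0.1314]
tool_rot: [-180.0, 0.0, 66.4]
force: [0.2, -0.5, 0.8]
grip_width: 0.0005
```

```bash
python3 - <<'E'
from rel import *
import cv2
c=env.get_calibration('wrist'); im=env.read_camera('wrist')[:,:,::-1].copy()
np.save('w.npy',np.array(c['extrinsics'])); 
for q in ['plate','leaf']:
    for r in env.regions_of('wrist',q)[:1]: print(q,round(r['confidence'],2),r['rect'])
e=np.array([np.cos(np.radians(66.7)),np.sin(np.radians(66.7))]); n=np.array([-e[1],e[0]])
O=np.array([.60505,-.00587])+.004*e
W=lambda x,y,z:np.r_[O+x/1e3*e+y/1e3*n,z/1e3]
for p in [(-1.5,0,36),(-93.5,0,36),(7.5,22,36),(7.5,-22,36),(-102.5,22,36),(-102.5,-22,36),(88,0,36),(38,17,33.5),(38,-17,33.5),(-106,0,29)]:
    u=pix(c,W(*p)); print(p,u.round(0)); cv2.drawMarker(im,tuple(int(v) for v in u),(0,0,255),0,10,1)
cv2.imwrite('pics/w1.png',im)
print(rel((.5805,-.0622)))
E
```

```text
3.1 [ 0.5797 -0.0626  0.1314] [-1.7998e+02  4.0000e-02  6.6440e+01] [ 0.2 -0.5  0.8] 0.0005
plate 0.94 [292.5, 139.2, 354.4, 285.6]
leaf 0.63 [298.0, 13.0, 350.3, 98.8]
(-1.5, 0, 36) [322. 152.]
(-93.5, 0, 36) [322. 274.]
(7.5, 22, 36) [291. 139.]
(7.5, -22, 36) [353. 138.]
(-102.5, 22, 36) [294. 285.]
(-102.5, -22, 36) [350. 285.]
(88, 0, 36) [321.  11.]
(38, 17, 33.5) [297.  93.]
(38, -17, 33.5) [346.  93.]
(-106, 0, 29) [322. 286.]
(np.float64(0.7208537751528228), np.float64(0.6071481784036703))
```

View pics/w1.png

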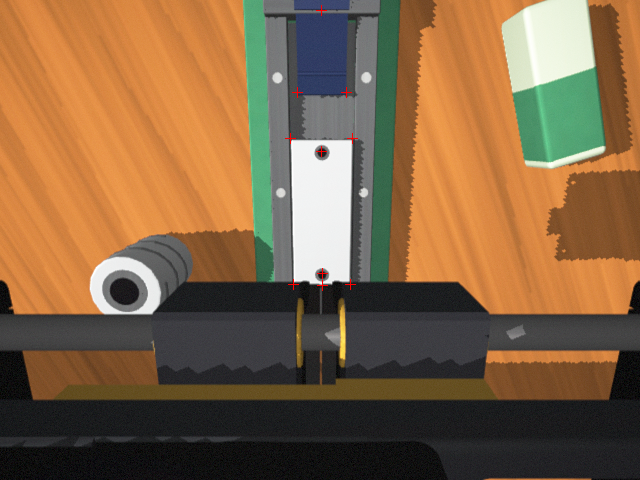

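The wrist view matches the model. The plate's corners are at (291,139), (353,138), (294,285) and (350,285), its holes at (322,152) and (322,274), and the leaf lip at row 93, all on the predicted marks. Now I go down.

{"op": "send_rows", "data": {
  "plan": [
    [0,0,0,30,0,0,0],
    [0,0,0,30,0,0,0],
    [0,0,0,20,0,0,0],
    [0,0,0,8,0,0,0],
    [0,0,0,0,0,0,0],
    [0,0,0,2,0,0,0],
    [0,0,0,2,0,0,0],
    [0,0,0,2,0,0,0],
    [0,0,0,0,0,0,0]
  ]
}}

```text
time_s: 4.15
tool_pos: [0.5799, -0.0618, 0.0375]
tool_rot: [180.0, 0.0, 66.6]
force: [0.7, -0.1, 0.8]
grip_width: 0.0005
```

{"op": "send_rows", "data": {
  "plan": [
    [0,0,0,2,0,0,0],
    [0,0,0,2,0,0,0],
    [0,0,0,2,0,0,0],
    [0,0,0,0,0,0,0],
    [0,0,0,0,0,0,0]
  ]
}}

```text
time_s: 4.65
tool_pos: [0.5797, -0.0617, 0.0311]
tool_rot: [-180.0, 0.0, 66.6]
force: [-0.5, 0.6, -0.1]
grip_width: 0.0002
```

{"op": "send_rows", "data": {
  "plan": [
    [0,0,0,1,0,0,0],
    [0,0,0,1,0,0,0],
    [0,0,0,0,0,0,0],
    [0,0,0,0,0,0,0]
  ]
}}

```text
time_s: 5.05
tool_pos: [0.5798, -0.0618, 0.0292]
tool_rot: [180.0, 0.0, 66.6]
force: [0.5, -0.2, 0.6]
grip_width: 0.0007
```

The force still reads zero below the expected top height (z 36 mm), so I look before pressing further.

```bash
python3 - <<'E'
from rel import *
import cv2
a=env.read_camera('scene')[:,:,::-1]; b=env.read_camera('wrist')[:,:,::-1]
a=cv2.resize(a[180:340,180:420],(600,400),interpolation=cv2.INTER_CUBIC); b=cv2.resize(b,(600,450))[:180]
cv2.imwrite('pics/s2.png',np.vstack([a,b]))
E
```

```text
5.05 [ 0.5798 -0.0618  0.0292] [180.     0.    66.56] [ 0.5 -0.2  0.6] 0.0007
```

View pics/s2.png

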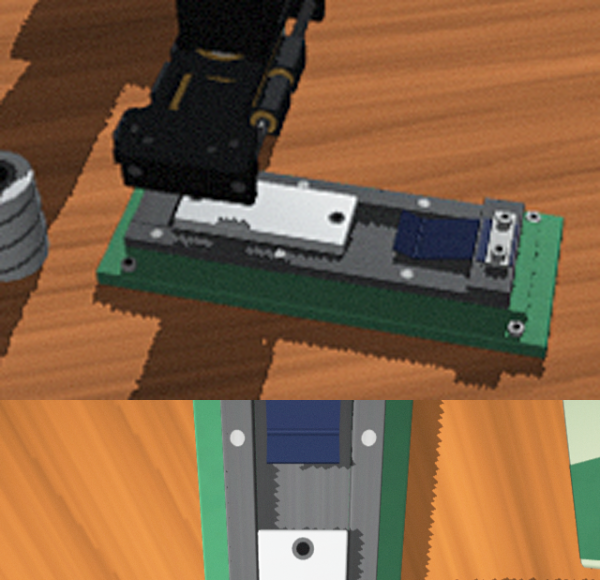

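```bash
cat > chk.py <<'E'
from rel import *
import cv2
c=env.get_calibration('wrist'); im=env.read_camera('wrist')
e=np.array([np.cos(np.radians(66.7)),np.sin(np.radians(66.7))]); n=np.array([-e[1],e[0]])
O=np.array([.60505,-.00587])+.004*e
W=lambda x,y,z:np.r_[O+x/1e3*e+y/1e3*n,z/1e3]
for r in env.regions_of('wrist','plate')[:1]: print(round(r['confidence'],2),r['rect'],'rows width',[(v,int(r['region'][v].sum())) for v in (150,170,190)])
E
python3 - <<'E'
from chk import *
for z in (36,33,30):
    print(z,[pix(c,W(*p,z)).round(1).tolist() for p in [(-1.5,0),(7.5,22),(7.5,-22)]])
print('rail white',pix(c,W(38,31,29)).round(1),np.round(env.get_obs()['wrist_torque'],2),np.round(env.get_obs()['effort'],1))
t=np.array(o['tool_pos']);d=t[:2]-O;print('tcp in fixture',d@e,d@n)
cv2.imwrite('pics/w3.png',cv2.resize(im[120:480,180:460,::-1],None,fx=2,fy=1.6))
E
```

```text
5.15 [ 0.5798 -0.0618  0.0293] [180.     0.    66.57] [ 0.2 -0.  -0.9] 0.0004
0.72 [281.4, 0.0, 363.1, 70.1] rows width [(150, 0), (170, 0), (190, 0)]
36 [[323.2, 157.1], [274.6, 136.8], [371.8, 136.6]]
33 [[323.1, 156.9], [275.3, 136.9], [370.9, 136.8]]
30 [[323.1, 156.7], [276.0, 137.1], [370.1, 136.9]]
rail white [254.2  66.7] [-0.04 -0.01 -0.03] [ -0.  -43.3  -5.5 -26.9  -0.1  -0.    0. ]
tcp in fixture -0.06533083466728584 0.0010424931375328345
```

View pics/w3.png

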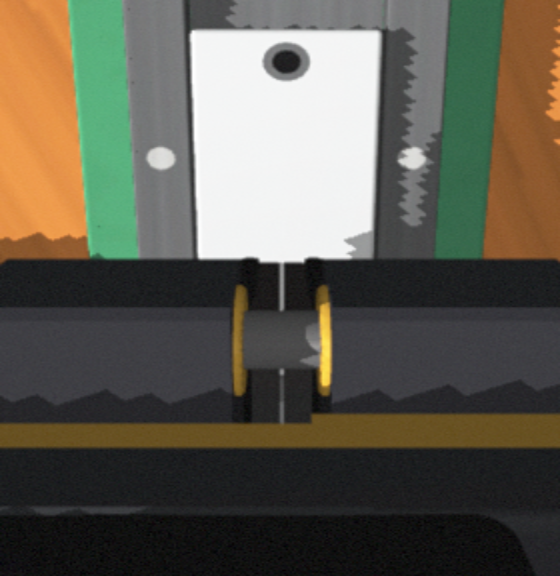

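The rails and plate look 2–4 % smaller than predicted. That means the tool is probably several mm higher than reported, with no contact yet. I'll go down in small steps and let the force decide.

{"op": "send_rows", "data": {
  "plan": [
    [0,0,0,1,0,0,0],
    [0,0,0,1,0,0,0],
    [0,0,0,0,0,0,0],
    [0,0,0,0,0,0,0]
  ]
}}

```text
time_s: 5.65
tool_pos: [0.5798, -0.0618, 0.0272]
tool_rot: [-180.0, 0.0, 66.6]
force: [0.8, -0.1, 0.2]
grip_width: 0.0006
```

{"op": "send_rows", "data": {
  "plan": [
    [0,0,0,1,0,0,0],
    [0,0,0,1,0,0,0],
    [0,0,0,0,0,0,0],
    [0,0,0,0,0,0,0]
  ]
}}

```text
time_s: 6.05
tool_pos: [0.5798, -0.0618, 0.0252]
tool_rot: [-180.0, 0.0, 66.6]
force: [-0.0, 0.6, 0.7]
grip_width: 0.0002
```

{"op": "send_rows", "data": {
  "plan": [
    [0,0,0,1,0,0,0],
    [0,0,0,1,0,0,0],
    [0,0,0,0,0,0,0],
    [0,0,0,0,0,0,0]
  ]
}}

```text
time_s: 6.45
tool_pos: [0.5798, -0.0617, 0.0232]
tool_rot: [-180.0, 0.0, 66.6]
force: [-0.2, 0.4, -0.8]
grip_width: 0.0005
```

```bash
python3 - <<'E'
from chk import *
cv2.imwrite('pics/w4.png',im[:,:,::-1])
print(c['fx'],np.round(c['extrinsics'],4).tolist())
print(np.round(env.get_obs()['effort'],1), env.get_obs()['qpos'])
# width of white plate & rails edges on rows
g=cv2.cvtColor(im,cv2.COLOR_RGB2HSV)
for v in (100,150,170,200,250):
    w=np.where((g[v,:,2]>200)&(g[v,:,1]<30))[0]; gr=np.where((g[v,:,0]>50)&(g[v,:,0]<90)&(g[v,:,1]>80))[0]
    print(v,w[[0,-1]] if len(w) else None,gr[[0,-1]] if len(gr) else None)
for x in (40,7.5,-10,-30): print(x,[pix(c,W(x,y,z)).round(1).tolist() for y,z in [(22,36),(-22,36),(56,12),(-56,12)]])
E
```

```text
6.45 [ 0.5798 -0.0617  0.0232] [-180.      0.     66.57] [-0.2  0.4 -0.8] 0.0005
0.78 [274.6, 140.2, 372.0, 297.1] rows width [(150, 99), (170, 97), (190, 97)]
385.9720839633384 [[0.9178, -0.384, -0.1011, 0.6069], [-0.3971, -0.8875, -0.2336, 0.0018], [0.0, 0.2545, -0.9671, 0.2115], [0.0, 0.0, 0.0, 1.0]]
[  0.  -43.5  -5.6 -26.7  -0.1  -0.    0. ] [ 29.51051424  21.64882039 -30.88705348 102.79919103  12.76569199
  59.02600256 -29.64619226]
100 None [209 639]
150 [274 370] [213 639]
170 [275 370] [214 639]
200 [276 369] [216 429]
250 [277 363] [220 425]
40 [[270.6, 55.2], [376.3, 55.0], [205.5, 66.7], [440.7, 66.3]]
7.5 [[273.1, 136.4], [373.7, 136.3], [210.5, 137.6], [435.6, 137.2]]
-10 [[274.4, 177.0], [372.4, 176.8], [213.1, 173.3], [433.1, 173.0]]
-30 [[275.8, 220.8], [371.0, 220.7], [215.8, 212.2], [430.3, 211.9]]
```

{"op": "send_rows", "data": {
  "plan": [
    [0,0,0,1,0,0,0],
    [0,0,0,1,0,0,0],
    [0,0,0,0,0,0,0],
    [0,0,0,0,0,0,0]
  ]
}}

```text
time_s: 6.95
tool_pos: [0.5797, -0.0617, 0.0211]
tool_rot: [-180.0, 0.0, 66.6]
force: [-0.2, 0.2, 0.5]
grip_width: 0.0004
```

```bash
python3 - <<'E'
from rel import *
import cv2
b=env.read_camera('scene')[:,:,::-1]; cv2.imwrite('pics/s5.png',cv2.resize(b[150:330,180:420],(800,600),interpolation=cv2.INTER_CUBIC))
c=env.get_calibration('scene'); print(pix(c,t), pix(c,t+[0,0,.07]))
E
```

```text
6.95 [ 0.5797 -0.0617  0.0211] [-1.7999e+02  1.0000e-02  6.6570e+01] [-0.2  0.2  0.5] 0.0004
[276.14916413 267.59380349] [273.58950117 235.82109737]
```

View pics/s5.png

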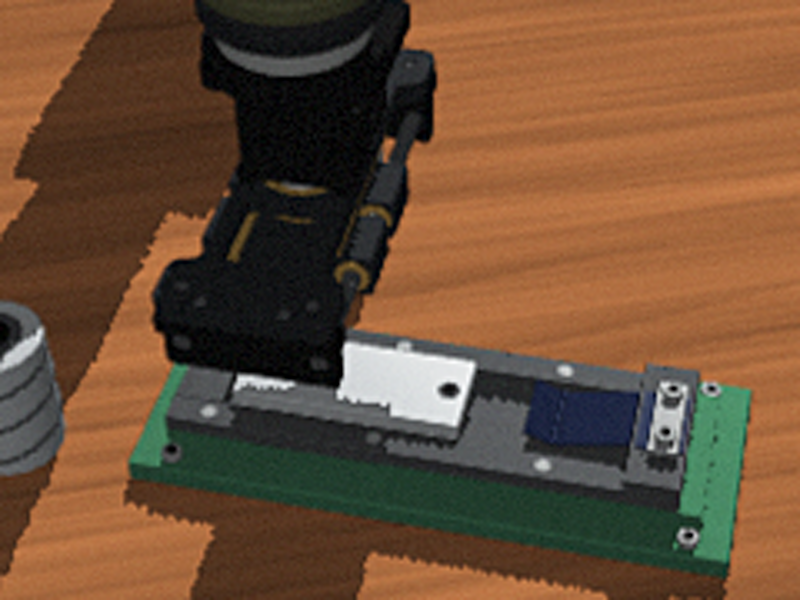

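```bash
python3 - <<'E'
from rel import *
c=env.get_calibration('scene')
X=np.array([np.cos(y),np.sin(y),0]);Y=np.array([np.sin(y),-np.cos(y),0])
for dz in (0,.01,.02,.03):
  print(dz,[pix(c,t+s*.0375*X+.095*Y+[0,0,.0697+dz]).round(1).tolist() for s in (1,-1)])
E
```

```text
7.0 [ 0.5798 -0.0618  0.0212] [180.     0.    66.56] [0.8 1.1 0.3] 0.0002
0 [[281.2, 285.3], [229.8, 276.9]]
0.01 [[280.9, 280.4], [229.0, 272.1]]
0.02 [[280.5, 275.4], [228.1, 267.1]]
0.03 [[280.1, 270.4], [227.3, 262.0]]
```

```bash
python3 - <<'E'
from rel import *
import cv2
a=cv2.imread('pics/scene0.png',0); b=cv2.cvtColor(env.read_camera('scene'),cv2.COLOR_RGB2GRAY)
def match(x0,y0,x1,y1):
    T=cv2.resize(a[y0:y1,x0:x1],None,fx=4,fy=4,interpolation=cv2.INTER_CUBIC)
    S=cv2.resize(b[y0-10:y1+10,x0-10:x1+10],None,fx=4,fy=4,interpolation=cv2.INTER_CUBIC)
    r=cv2.matchTemplate(S,T,cv2.TM_CCOEFF_NORMED); _,m,_,l=cv2.minMaxLoc(r); return (np.array(l)/4-10).tolist(),round(m,3)
print('plate front',match(305,255,330,280),'hole',match(309,261,320,273),'leaf',match(335,262,375,288))
E
```

```text
7.0 [ 0.5798 -0.0618  0.0212] [180.     0.    66.56] [0.8 1.1 0.3] 0.0002
plate front ([0.0, 0.0], 0.999) hole ([0.0, 0.0], 0.997) leaf ([0.0, 0.0], 0.986)
```

The plate and leaf haven't moved in the image, so there has been no contact. The real tip is above what the TCP reading says. The lifter is soft over 6 mm, so I descend 4 mm at a time.

{"op": "send_rows", "data": {
  "plan": [
    [0,0,0,2,0,0,0],
    [0,0,0,2,0,0,0],
    [0,0,0,0,0,0,0],
    [0,0,0,0,0,0,0]
  ]
}}

```text
time_s: 7.45
tool_pos: [0.5797, -0.0618, 0.0171]
tool_rot: [-180.0, 0.0, 66.6]
force: [0.9, 1.0, -0.7]
grip_width: 0.0005
```

{"op": "send_rows", "data": {
  "plan": [
    [0,0,0,2,0,0,0],
    [0,0,0,2,0,0,0],
    [0,0,0,0,0,0,0],
    [0,0,0,0,0,0,0]
  ]
}}

```text
time_s: 7.85
tool_pos: [0.5797, -0.0618, 0.0131]
tool_rot: [-180.0, 0.0, 66.6]
force: [0.3, 0.4, -0.6]
grip_width: 0.0008
```

```bash
python3 - <<'E'
from chk import *
im2=im[:,:,::-1].copy()
for p in [(-1.5,0,36),(7.5,22,36),(7.5,-22,36),(38,17,33.5),(38,-17,33.5)]:
    u=pix(c,W(*p)); print(p,u.round(1)); cv2.drawMarker(im2,tuple(int(v) for v in u.round()),(0,0,255),0,10,1)
u=pix(c,t); print('tcp',u); cv2.drawMarker(im2,tuple(int(v) for v in u.round()),(255,0,255),0,16,1)
cv2.imwrite('pics/w6.png',cv2.resize(im2[0:380,160:500],None,fx=1.57,fy=1.57))
E
```

```text
7.85 [ 0.5797 -0.0618  0.0131] [-1.7999e+02  1.0000e-02  6.6570e+01] [ 0.3  0.4 -0.6] 0.0008
0.66 [270.9, 139.5, 374.3, 368.1] rows width [(150, 105), (170, 103), (190, 102)]
(-1.5, 0, 36) [323.7 158.2]
(7.5, 22, 36) [270.3 135.9]
(7.5, -22, 36) [377.1 135.7]
(38, 17, 33.5) [281.   56.4]
(38, -17, 33.5) [366.4  56.2]
tcp [321.04272198 283.2915215 ]
```

View pics/w6.png

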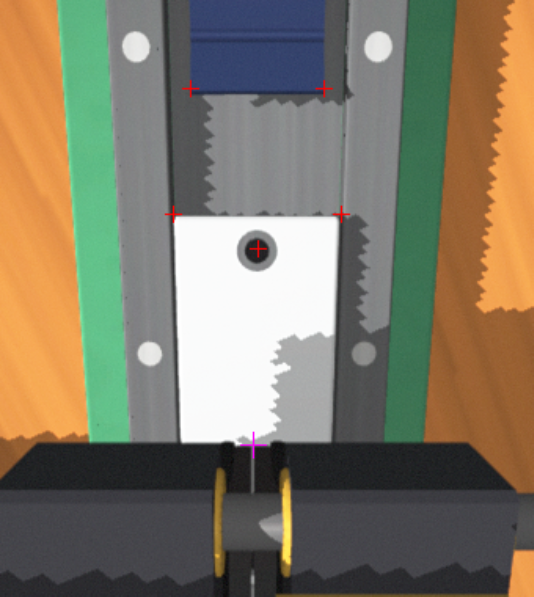

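```bash
python3 - <<'E'
from rel import *
c=env.get_calibration('wrist')
X=np.array([np.cos(y),np.sin(y),0]);Y=np.array([np.sin(y),-np.cos(y),0])
for h in (0,.01,.02,.03,.04,.05,.07): print(h,'finger front',pix(c,t+.0095*X+[0,0,h]).round(0),'mid',pix(c,t+[0,0,h]).round(0),'body edge',pix(c,t+.0375*X+.095*Y+[0,0,h]).round(0))
E=np.array(c['extrinsics']); print('cam rel tcp', (E[:3,3]-t)@X,(E[:3,3]-t)@Y,(E[:3,3]-t)[2])
E
```

```text
7.95 [ 0.5798 -0.0618  0.0133] [180.     0.    66.57] [-0.5  0.  -0.1] 0.0002
0 finger front [321. 266.] mid [321. 283.] body edge [514. 212.]
0.01 finger front [321. 272.] mid [321. 290.] body edge [524. 215.]
0.02 finger front [321. 279.] mid [321. 298.] body edge [536. 219.]
0.03 finger front [321. 287.] mid [321. 307.] body edge [549. 224.]
0.04 finger front [321. 295.] mid [321. 316.] body edge [563. 229.]
0.05 finger front [321. 305.] mid [321. 327.] body edge [580. 234.]
0.07 finger front [321. 329.] mid [321. 354.] body edge [621. 248.]
cam rel tcp 0.06909870892865301 -0.0003844857283356552 0.18836490832813763
```

The finger edges show at row 283, which puts the real tips about 25 mm above the reported TCP, or z ≈ 38 mm now. Contact should come within a few mm.

{"op": "send_rows", "data": {
  "plan": [
    [0,0,0,2,0,0,0],
    [0,0,0,2,0,0,0],
    [0,0,0,0,0,0,0],
    [0,0,0,0,0,0,0]
  ]
}}

```text
time_s: 8.35
tool_pos: [0.58, -0.0618, 0.0094]
tool_rot: [180.0, 0.0, 66.6]
force: [-0.7, -0.0, 2.0]
grip_width: 0.0004
```

{"op": "send_rows", "data": {
  "plan": [
    [0,0,0,1,0,0,0],
    [0,0,0,1,0,0,0],
    [0,0,0,0,0,0,0],
    [0,0,0,0,0,0,0]
  ]
}}

```text
time_s: 8.75
tool_pos: [0.58, -0.0618, 0.0074]
tool_rot: [180.0, 0.0, 66.6]
force: [0.1, 0.0, 2.3]
grip_width: 0.0005
```

Contact: 2.3 N is the lifter's 5.5 N less the plate's weight. The plate should reach the bed at TCP z ≈ 3.5 mm.

{"op": "send_rows", "data": {
  "plan": [
    [0,0,0,1,0,0,0],
    [0,0,0,1,0,0,0],
    [0,0,0,1,0,0,0],
    [0,0,0,1,0,0,0],
    [0,0,0,1,0,0,0],
    [0,0,0,0,0,0,0],
    [0,0,0,0,0,0,0]
  ]
}}

```text
time_s: 9.45
tool_pos: [0.5801, -0.0618, 0.0041]
tool_rot: [180.0, 0.0, 66.6]
force: [-4.0, 0.5, 15.4]
grip_width: 0.0007
```

{"op": "send_rows", "data": {
  "plan": [
    [0,0,0,1,0,0,0],
    [0,0,0,1,0,0,0],
    [0,0,0,0,0,0,0],
    [0,0,0,0,0,0,0],
    [0,1,0,0,0,0,0],
    [0,2,0,0,0,0,0],
    [0,3,0,0,0,0,0],
    [0,3,0,0,0,0,0],
    [0,3,0,0,0,0,0],
    [0,2,0,0,0,0,0],
    [0,1,0,0,0,0,0],
    [0,0,0,0,0,0,0]
  ]
}}

```text
time_s: 10.65
tool_pos: [0.5861, -0.0519, 0.004]
tool_rot: [179.9, 0.3, 66.5]
force: [-9.9, -6.0, 26.6]
grip_width: 0.0009
```

```bash
cat > plate.py <<'E'
from chk import *
d=t[:2]-O; print('tcp fix',(d@e*1e3).round(1),(d@n*1e3).round(1))
g=cv2.cvtColor(im,cv2.COLOR_RGB2HSV)
col=((g[:,300:345,2]>190)&(g[:,300:345,1]<40)).mean(1); rows=np.where(col>.5)[0]
if len(rows):
    p=ray(c,(322,rows[0]),.030); print('visible white top row',rows[0],'-> fixture x',((p[:2]-O)@e*1e3).round(1))
E
python3 plate.py
```

```text
10.65 [ 0.5861 -0.0519  0.004 ] [179.86   0.32  66.46] [-9.9 -6.  26.6] 0.0009
0.68 [268.2, 137.0, 379.4, 371.2] rows width [(150, 109), (170, 107), (190, 104)]
tcp fix -53.8 -0.8
visible white top row 138 -> fixture x 18.3
```

The plate follows the fingers; its front is at about fixture x 18. There is a side force of roughly 6 N against a rail, so I trim tool y slightly as I slide on.

{"op": "send_rows", "data": {
  "plan": [
    [0,2,-1,0,0,0,0],
    [0,3,-1,0,0,0,0],
    [0,3,0,0,0,0,0],
    [0,3,0,0,0,0,0],
    [0,3,0,0,0,0,0],
    [0,3,0,0,0,0,0],
    [0,3,0,0,0,0,0],
    [0,0,0,0,0,0,0]
  ]
}}

```text
time_s: 11.55
tool_pos: [0.595, -0.0317, 0.0041]
tool_rot: [179.6, 0.1, 66.5]
force: [-2.0, -5.4, 19.1]
grip_width: 0.0005
```

```bash
python3 plate.py
```

```text
11.55 [ 0.595  -0.0317  0.0041] [1.796e+02 1.100e-01 6.649e+01] [-2.  -5.4 19.1] 0.0005
0.58 [271.4, 137.6, 377.9, 367.0] rows width [(150, 107), (170, 107), (190, 105)]
tcp fix -31.7 -1.0
visible white top row 148 -> fixture x 36.4
```

{"op": "send_rows", "data": {
  "plan": [
    [0,2,0,1,0,0,0],
    [0,3,0,0.5,0,0,0],
    [0,3,0,0,0,0,0],
    [0,3,0,0,0,0,0],
    [0,3,0,0,0,0,0],
    [0,3,0,0,0,0,0],
    [0,3,0,0,0,0,0],
    [0,0,0,0,0,0,0]
  ]
}}

```text
time_s: 12.45
tool_pos: [0.6013, -0.0171, 0.004]
tool_rot: [179.7, 0.5, 66.4]
force: [-11.3, -10.4, 33.0]
grip_width: 0.0004
```

```bash
cat >> plate.py <<'E'
# rear hole relative to fingers not visible; front hole if seen
for p,z in [((38,17),33.5),((38,-17),33.5)]: print('lip',pix(c,W(*p,z)).round(0))
cv2.imwrite('pics/w_%d.png'%int(o['time_s']*100),cv2.resize(im[0:380,160:500,::-1],None,fx=1.57,fy=1.57))
E
python3 plate.py; ls pics
```

```text
12.45 [ 0.6013 -0.0171  0.004 ] [179.68   0.46  66.37] [-11.3 -10.4  33. ] 0.0004
0.67 [270.0, 137.0, 376.7, 373.9] rows width [(150, 22), (170, 20), (190, 105)]
tcp fix -15.8 -1.0
visible white top row 0 -> fixture x 105.5
lip [277. 185.]
lip [360. 184.]
s2.png
s5.png
scene0.png
top0.png
topc.png
w1.png
w3.png
w4.png
w6.png
w_1245.png
```

View pics/w_1245.png

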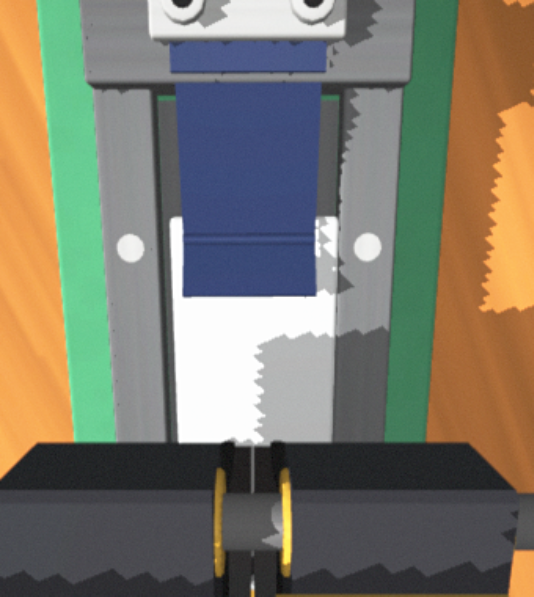

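The plate's front (crop row 218) is past the leaf's bend (row 237), and the leaf lies on top of it. About 31 mm of slide is left.

{"op": "send_rows", "data": {
  "plan": [
    [0,2,0,0,0,0,0],
    [0,3,0,0,0,0,0],
    [0,3,0,0,0,0,0],
    [0,3,0,0,0,0,0],
    [0,3,0,0,0,0,0],
    [0,3,0,0,0,0,0],
    [0,3,0,0,0,0,0],
    [0,0,0,0,0,0,0],
    [0,0,0,0,0,0,0]
  ]
}}

```text
time_s: 13.45
tool_pos: [0.6095, 0.0019, 0.004]
tool_rot: [179.7, 0.4, 66.4]
force: [-9.9, -8.6, 32.3]
grip_width: 0.0007
```

```bash
python3 plate.py
```

```text
13.45 [0.6095 0.0019 0.004 ] [179.68   0.4   66.39] [-9.9 -8.6 32.3] 0.0007
0.69 [271.4, 138.3, 376.5, 363.3] rows width [(150, 20), (170, 21), (190, 22)]
tcp fix 4.9 -1.0
visible white top row 46 -> fixture x 110.8
lip [278. 234.]
lip [359. 234.]
```

{"op": "send_rows", "data": {
  "plan": [
    [0,2,0,0,0,0,0],
    [0,2,0,0,0,0,0],
    [0,2,0,0,0,0,0],
    [0,2,0,0,0,0,0],
    [0,1,0,0,0,0,0],
    [0,0,0,0,0,0,0],
    [0,0,0,0,0,0,0]
  ]
}}

```text
time_s: 14.25
tool_pos: [0.613, 0.0099, 0.004]
tool_rot: [179.7, 0.4, 66.4]
force: [-10.4, -9.0, 32.7]
grip_width: 0.0004
```

{"op": "send_rows", "data": {
  "plan": [
    [0,1,0,0,0,0,0],
    [0,1,0,0,0,0,0],
    [0,0,0,0,0,0,0],
    [0,0,0,0,0,0,0]
  ]
}}

```text
time_s: 14.65
tool_pos: [0.6132, 0.0106, 0.004]
tool_rot: [179.7, 0.5, 66.3]
force: [-12.2, -11.8, 33.9]
grip_width: 0.0004
```

```bash
python3 plate.py
```

```text
14.65 [0.6132 0.0106 0.004 ] [179.71   0.53  66.34] [-12.2 -11.8  33.9] 0.0004
0.8 [269.6, 139.3, 380.7, 284.7] rows width [(150, 22), (170, 22), (190, 22)]
tcp fix 14.3 -1.0
visible white top row 75 -> fixture x 110.0
lip [279. 256.]
lip [359. 256.]
```

{"op": "send_rows", "data": {
  "plan": [
    [0,1,0,0,0,0,0],
    [0,1,0,0,0,0,0],
    [0,1,0,0,0,0,0],
    [0,0,0,0,0,0,0],
    [0,0,0,0,0,0,0]
  ]
}}

```text
time_s: 15.25
tool_pos: [0.6132, 0.0106, 0.004]
tool_rot: [179.8, 0.8, 66.3]
force: [-15.3, -14.3, 37.0]
grip_width: 0.0005
```

```bash
python3 plate.py; ls -t pics | head -1
```

```text
15.25 [0.6132 0.0106 0.004 ] [179.78   0.78  66.26] [-15.3 -14.3  37. ] 0.0005
0.78 [268.5, 138.3, 378.4, 376.2] rows width [(150, 21), (170, 20), (190, 21)]
tcp fix 14.3 -1.0
visible white top row 75 -> fixture x 110.0
lip [279. 256.]
lip [359. 256.]
w_1525.png
```

The tool is hard against the stop: 3 mm more command gave no motion and only raised the force. I ease off the push and lift straight up.

{"op": "send_rows", "data": {
  "plan": [
    [0,-2,0,0,0,0,0],
    [0,-2,0,0,0,0,0],
    [0,0,0,-2,0,0,0],
    [0,0,0,-2,0,0,0],
    [0,0,0,-2,0,0,0],
    [0,0,0,-3,0,0,0],
    [0,0,0,-10,0,0,0],
    [0,0,0,-30,0,0,0],
    [0,0,0,-40,0,0,0],
    [0,-30,0,-30,0,0,0],
    [0,-40,0,-20,0,0,0],
    [0,0,0,0,0,0,0]
  ]
}}

```text
time_s: 16.55
tool_pos: [0.5846, -0.0537, 0.1413]
tool_rot: [179.7, 0.2, 66.1]
force: [0.4, -0.4, 0.0]
grip_width: 0.0001
```

{"op": "send_rows", "data": {
  "plan": [
    [0,-40,0,-10,0,0,0],
    [0,-50,0,0,0,0,0],
    [0,-50,0,0,0,0,0],
    [0,-50,0,0,0,0,0],
    [0,0,0,0,0,0,0],
    [0,0,0,0,0,0,0]
  ]
}}

```text
time_s: 17.15
tool_pos: [0.5078, -0.2222, 0.1476]
tool_rot: [-180.0, -0.0, 66.4]
force: [0.4, 1.9, -0.1]
grip_width: 0.0003
```

```bash
python3 - <<'E'
from rel import *
import cv2
a=env.read_camera('top')[:,:,::-1]; b=env.read_camera('scene')[:,:,::-1]
cv2.imwrite('pics/end.png',np.vstack([cv2.resize(a[140:300,220:450],(575,400)),cv2.resize(b[230:330,215:410],(575,200*575//390))])[:600])
for q in ('plate','lifter','leaf'):
    for r in env.regions_of('top',q)[:1]: print(q,round(r['confidence'],2),r['rect'])
g0=cv2.imread('pics/scene0.png'); 
from numpy import array
c=env.get_calibration('top'); e=array([np.cos(np.radians(66.7)),np.sin(np.radians(66.7))]); O=array([.60505,-.00587])+.004*e
print('pred rear hole/rear edge px', pix(c,np.r_[O+(33-46)/1e3*e,.03]), pix(c,np.r_[O-.022*e,.03]))
E
```

```text
17.15 [ 0.5078 -0.2222  0.1476] [-1.7997e+02 -3.0000e-02  6.6410e+01] [ 0.4  1.9 -0.1] 0.0003
plate 0.76 [276.6, 184.4, 352.4, 235.8]
lifter 0.64 [350.8, 217.2, 391.7, 249.3]
leaf 0.89 [277.3, 186.0, 315.0, 218.9]
pred rear hole/rear edge px [341.97536069 221.83253099] [347.52140803 224.09301114]
```

View pics/end.png

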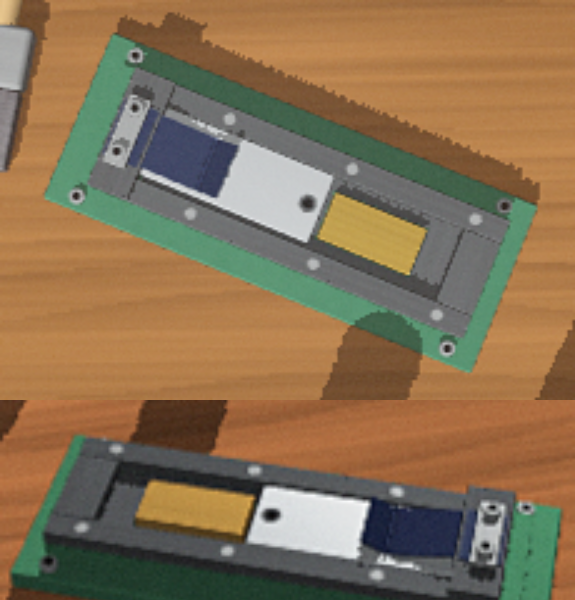

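The plate is home: its rear hole is at top-view pixel (342.8,221.2), against (342.0,221.8) predicted for x = 33 mm. The lifter stands up behind it with its sides showing, the leaf lies on the plate, and the hand is clear.

```bash
python3 -c "
from cell import env
print(env.sign_off())"
```

```text
the job is handed in; nothing more can be done
None
```

I pressed the plate down, slid it about 79 mm under the leaf until it met the end stop, then lifted the hand clear and handed the job in at about 17 s. The sign-off gave no verdict, so whether it passed is unknown.

**Press and slide:** The force was about 15 N before the slide began and 19–37 N during it. At the end stop, 3 mm more push gave no movement and only raised the force.

**Last checks:**
- **Position:** the plate's rear screw hole was within 1 px (about 1.5 mm) of where it should be at home.
- **Lifter and leaf:** the lifter stands up behind the plate and the leaf lies on its top.
- **Hand:** it is well clear, and the last force readings were at noise level (under 2 N).
- **Bystanders:** I didn't measure these afterwards. The hand stayed clear of them and I saw no unexpected forces.

**What disagreed:** the fingertips turned out to be about 26 mm above the reported tool point. I found first contact by force instead of by the given height. A side force of about 6 N against one rail also appeared during the slide, and a 2 mm sideways correction reduced it only for a time. It did not stop the plate.

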